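# Power up the board and freeze the reading

### The arm

A 6-joint arm with a two-finger parallel gripper is mounted at the origin on the work surface. World frame = base frame: x ahead of the robot, y to its left, z up, the work surface at z = 0. Lengths are in m, angles in rad, forces in N, time in s.
With the tool pointing down it reaches from about 0.25 to 0.775 m from the base axis. Payload 4 kg.
Tool frame: the origin (TCP) lies midway between the tips of the shut fingers; the grasp point (between the pads) lies 19 mm behind it; z points along the fingers, y is the line along which they close (so a half turn about z gives the same grasp; the last joint's range is limited). The gripper opens to 85 mm and grips with 20 to 120 N. Pads are 22 mm wide; open, the fingers measure 114 mm over their backs; the gripper's body (76 mm by 85 mm) begins 54 mm behind the grasp point. The pads swing forward as they close: fully open they stand 13 mm farther back than shut.
Start: joints at [1.225, 0.087, 1.371, -0, 1.684, -0.103], TCP at [0.132, 0.534, 0.231] pointing down, gripper open.
Joint ranges: [-3.1, 3.1], [-0.76, 2.03], [0.27, 2.55], [-1.08, 4.22], [0.17, 2.65], [-2.57, 2.57]. Speed limits (rad/s): [2.79, 2.79, 3.14, 3.14, 3.14, 3.14].

### API

Orientations are given as a 3x3 rotation matrix whose columns are the frame's x, y, z axes.
In Python, from station import arm gives the robot as it stands.
- The arm moves only by the tool step_arm, never from a script. Its argument "series" is a list of rows, each a list of 6 numbers: the shift along the tool's x, y, z normalised to -1 to 1, where 1 is 800 mm, then the turn, a rotation vector about the tool's x, y, z normalised to -1 to 1, where 1 is pi rad. In form: [[tx, ty, tz, ax, ay, az], ...]. A call has 1 to 12 rows; each row shifts and turns the commanded pose from where the row before left it, along the tool's axes as they then stand; what a row does not reach is not made up. A row lasts 1/8 s, in which the tool goes at most 62.5 mm and 10.7 degrees, less where a joint would pass 70% of its speed; a pose out of reach is approached as far as the arm can. A call with a number of a shift or a turn outside -1 to 1 is refused whole. A call with a gripper value outside its range is refused whole. "claw" is the gripper's target within -1 to 1 (fully open at 1, half-way at 0, shut at -1), set as the call begins (left out, the last holds). The fingers move at their own pace and stop on an object; the grip force is fixed at half the most. Time passes only in rows, so rows that do not move let the fingers close. It gives the time, the measured TCP pose, the force, the opening and the grip force at its end, in the units of the state.
- arm.get_obs(): the state, without advancing time (a new reading comes with each control period).
- arm.grab_frame(name): name is "scene" or "side" or "wrist"; returns the picture (420x560x3 uint8, blue, green, red); there is no depth.
- arm.camera_info(name): a dict with "fx", "fy", "cx", "cy" (pixels), "R" (3x3) and "t" (3): a world point X has camera coordinates R X + t. Camera axes: x right, y down, z forward; pixel columns grow to the right and rows downward; lengths in m; the calibration is good to about 2 mm. The wrist camera is an equidistant fisheye: a pixel r from the principal point sees the ray r / f radians off the axis. A picture is of the moment at which its call begins: read the wrist's pose just before it. camera_info takes no time and is no camera call; for the wrist camera it gives the pose at the moment of the call.
- arm.sign_off(): hands the job in; it is judged then, once.
The state is a dict: "time_s": time; "q": joint angles; "qd": joint speeds; "tau": joint torques, N m; "ee_pos": TCP position; "tcp_rot": TCP orientation; "force": force on the tool from outside, world axes, zero at the start; "moment": the same for the moment, N m; "width": finger opening in m; "grasp_force": force on a finger pad.
Only numpy, scipy, OpenCV 4.12 (cv2) and the standard library are available. Lean on these libraries where they do the work, as an engineer would, in place of code of your own. Each camera call takes 0.05 s, during which the arm holds its last target. There are 200 camera calls.

### The job

Power up the repaired board and freeze the meter's reading by pressing three controls with the fingertips (nothing needs gripping): first press the raised end of the rocker on the extension strip fully down, then push the round button on the green board fully in until it stays, then press the oblong key on the multimeter fully down and let it spring back. Leave the board's square button, the meter's round key and the loose things on the bench alone, and do not shove or lift the strip or the meter.

Things in the scene. Friction and masses are not known exactly. Their poses are not given: they have to be found in the camera images.
- strip: loose white extension strip, 210 x 56 x 36 mm high, lying on the bench; origin at its underside straight below the rocker's pivot; +x runs along the strip to its three round sockets, z up. Its body spans x -35 to +175 mm; small ridges 38.5 mm high stand at x -30 and +30 mm before and behind the rocker.
- rocker (a joint): tilt of the V-shaped black rocker switch in the strip (48 mm long along the strip, 24 mm wide). About 0 to 0.08 rad at the start: off, the end towards the sockets raised. Pressing that end down increases it to 0.40 rad (stop): on, the wing by the sockets level, its surface about 45 mm above the bench. It stays where it is left; about 2.5 N at its end moves it.
- rocker_press (a point): point on top of the rocker's end towards the sockets (the end to press), 18.5 mm from the pivot; it goes down about 7 mm, from about 52 to 45 mm above the bench, when the rocker is fully over
- board: green circuit board, 150 x 112 mm, in an aluminium holder fixed to the bench, upper face 27 mm above the bench; origin at bench level below the midpoint between its two white push buttons; they lie at y +32 mm (round) and y -32 mm (square), the board runs from x -55 to +95 mm; other components within 40 mm are at most 4 mm high
- power_button (a joint): how far the round-capped power button of the board is pushed down: 0 out, 0.005 m fully in. Latching: it stays in when pushed home; about 2.5 N moves it.
- power_button_top (a point): centre of the top of the round power button, 20 mm across, 44 mm above the bench when out
- reset_button (a joint): travel of the square-capped reset button (0 to 0.005 m, springs back); leave alone
- reset_button_top (a point): centre of the top of the square reset button, 18 x 18 mm; leave alone
- meter: loose hand multimeter lying on its back, red case 186 x 96 mm, black face 42 mm above the bench, dial on the robot's side, display on the far side (+x); origin at its underside below the midpoint between its two white keys, which lie at y -29 mm (oblong) and y +29 mm (round)
- hold_key (a joint): travel of the oblong hold key: 0 out, 0.005 m fully in; a spring returns it; 1.5 N starts it, 5 N pushes it fully in
- hold_key_top (a point): centre of the top of the oblong hold key, 30 mm along the meter x 12 mm, 52 mm above the bench when out
- range_key (a joint): travel of the round range key of the meter (0 to 0.005 m, springs back); leave alone
- range_key_top (a point): centre of the top of the round range key, 18 mm across, 52 mm above the bench; leave alone
- spool: blue solder spool standing on its flange, 40 mm across, 26 mm high; origin under its centre; leave alone
- spool_far: second blue solder spool like the first, at the far side of the mat; leave alone
- flux: small upright white-capped bottle, 30 mm across, 55 mm high; origin under its centre; leave alone
- tweezers: dark steel tweezers lying flat, 120 mm long, 6 mm high; leave alone
- syringe: white paste syringe lying flat, about 120 mm long, 18 mm high; leave alone
- shield: small upturned steel shield can, 26 x 30 mm, 6 mm high; leave alone
- driver: screwdriver lying at the far side of the mat, 160 mm long; leave alone
Mind the look-alikes: they are no part of the job. Of the things that look like the board, take the one that is nearest to the robot's base at the start.

How it is judged:
On the way, in this order (a step that is already met when the one before it is completed fails the run):
1. the rocker is pressed over to on (value of joint rocker above 0.33 rad), for 0.05 s.
2. the board's round button is pushed in, the rocker still on (value of joint power_button above 0.004 m and value of joint rocker above 0.33 rad), for 0.05 s.
3. the meter's oblong key is pressed, rocker and button still on (all of step 2 and value of joint hold_key above 0.0038 m), for 0.05 s.
At the end, for the whole second after the job is handed in: Rocker over to on (above 0.33 of 0.40 rad), the board's round button in (above 4 of 5 mm), all other keys out, the strip and meter at rest within 30 mm of where they began, the bystanders within 20 mm (all of step 2 and value of joint each of hold_key, reset_button, range_key below 0.0015 m and linear speed of each of strip, meter below 0.01 m/s and distance of each of strip, meter from where it was at the start of the episode below 0.03 m and distance of each of spool, spool_far, flux, tweezers, syringe, shield, driver from where it was at the start of the episode below 0.02 m); the robot touches nothing.
It fails at once if the board's button pushed while the strip is off (value of joint power_button above 0.003 m and value of joint rocker below 0.3 rad).
It fails at once if the hold key pressed before the board's button is in (value of joint hold_key above 0.0025 m and value of joint power_button below 0.0035 m).
It fails at once if the reset button or the range key pressed (value of joint any of reset_button, range_key above 0.0025 m).
It fails at once if the strip or the meter lifted, tipped or shoved by more than 30 mm (height (world z) of any of strip, meter above 0.012 m or angle between any of strip, meter's own z axis and vertical above 0.2 rad or distance of any of strip, meter from where it was at the start of the episode above 0.03 m).
It fails at once if a bystander moved by more than 20 mm, or knocked over (distance of any of spool, spool_far, flux, tweezers, syringe, shield, driver from where it was at the start of the episode above 0.02 m or angle between any of flux, spool, spool_far's own z axis and vertical above 0.5 rad).
It also fails if it takes over 48 s, if anything falls off the work surface, if the arm or the gripper's body presses on something with over 40 N, if the wrist force passes 120 N, or if a joint passes its speed limit or range.

## Working session

There is one attempt and no reset: what is moved stays moved. The work goes in short steps, Python scripts to look and compute and a tool call to move; the robot and the scene stay as the last step left them, time stands still between calls to the robot, and variables do not carry over. Pictures are saved under pics/ and viewed, at most 10 in all, crops included, and the job is handed in when it is done.

Besides the shell and the picture viewer there is one more tool, called after "Request:" as a command line: name --pt "numbers of a row" for each row, then --argument value for the rest. step_arm: Moves the arm, as the interface text tells. Its arguments: {"type":"object","properties":{"series":{"type":"array"},"claw":{"type":"number"}},"required":["series"]}

```bash
mkdir -p pics; cat > h.py <<'E'
from station import arm
import numpy as np, cv2
def ray(n,u,v,c=None):
    c=c or arm.camera_info(n); R=np.array(c["R"]);t=np.array(c["t"])
    x=(u-c["cx"])/c["fx"];y=(v-c["cy"])/c["fy"]
    if n=="wrist":
        r=np.hypot(x,y); s=np.sin(r)/r if r>1e-9 else 1; d=np.array([x*s,y*s,np.cos(r)])
    else: d=np.array([x,y,1.])
    return -R.T@t, R.T@d
def at(n,u,v,z,c=None):
    o,d=ray(n,u,v,c); return o+d*(z-o[2])/d[2]
E
python3 - <<'E'
from h import *
for n in("scene","side","wrist"):
    c=arm.camera_info(n)
    cv2.imwrite(f"pics/{n}0.png",arm.grab_frame(n)); print(n,{k:np.round(v,3).tolist() for k,v in c.items()})
a=[cv2.imread(f"pics/{n}0.png") for n in("scene","side","wrist")]
o=arm.get_obs();print(o["time_s"],o["ee_pos"],np.round(o["tcp_rot"],3))
E
```

```text
scene {'fx': 410.031, 'fy': 410.031, 'cx': 282.838, 'cy': 214.726, 'R': [[-0.815, 0.58, -0.01], [0.493, 0.683, -0.539], [-0.306, -0.444, -0.842]], 't': [0.434, -0.249, 1.06]}
side {'fx': 495.666, 'fy': 495.666, 'cx': 278.892, 'cy': 207.44, 'R': [[0.99, -0.139, 0.005], [-0.068, -0.518, -0.853], [0.122, 0.844, -0.522]], 't': [-0.573, 0.089, 1.114]}
wrist {'fx': 325.192, 'fy': 325.192, 'cx': 278.458, 'cy': 211.099, 'R': [[0.24, 0.971, -0.002], [0.938, -0.231, 0.258], [0.25, -0.064, -0.966]], 't': [-0.549, -0.034, 0.378]}
0.15 [0.13211406 0.53346645 0.2303614 ] [[-0.971  0.24  -0.001]
 [ 0.24   0.971 -0.002]
 [ 0.    -0.002 -1.   ]]
```

View pics/scene0.png

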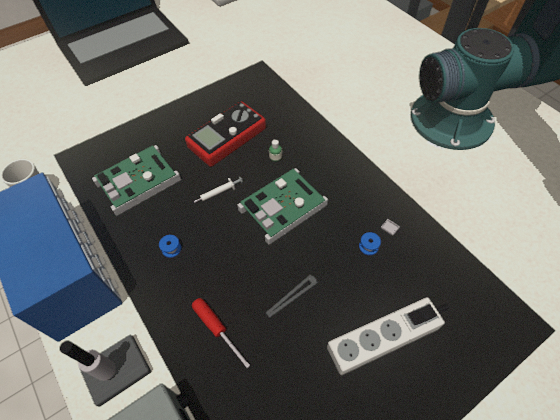

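View pics/side0.png

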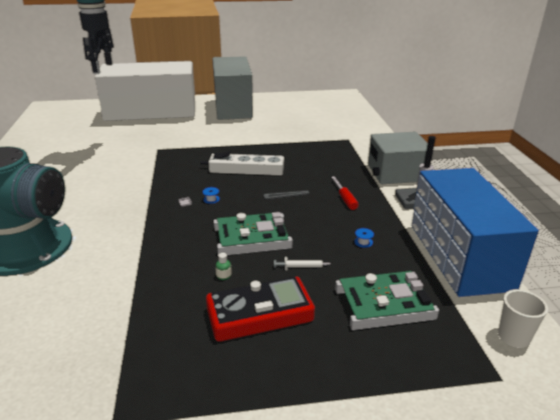

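The base is at scene (455,120). Two boards could match: the near one at (283,205) and a look-alike at (137,178). On the near board the white buttons are at about (281,183) and (299,202). The meter keys are at about (217,119) and (233,131), and the rocker is at (421,316). I choose the near board and will check it in one close crop.

```bash
python3 - <<'E'
import cv2,numpy as np
s=cv2.imread("pics/scene0.png");d=cv2.imread("pics/side0.png")
def c(i,x,y,w,h,W=400,H=300): return cv2.resize(i[y:y+h,x:x+w],(W,H),interpolation=cv2.INTER_CUBIC)
# all scale 4 (100x75)
o=np.vstack([np.hstack([c(s,235,165,100,75),c(s,180,95,100,75)]),np.hstack([c(s,360,285,100,75),c(d,205,200,100,75)])])
cv2.imwrite("pics/comp.png",o)
E
```

```text
(no output)
```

View pics/comp.png

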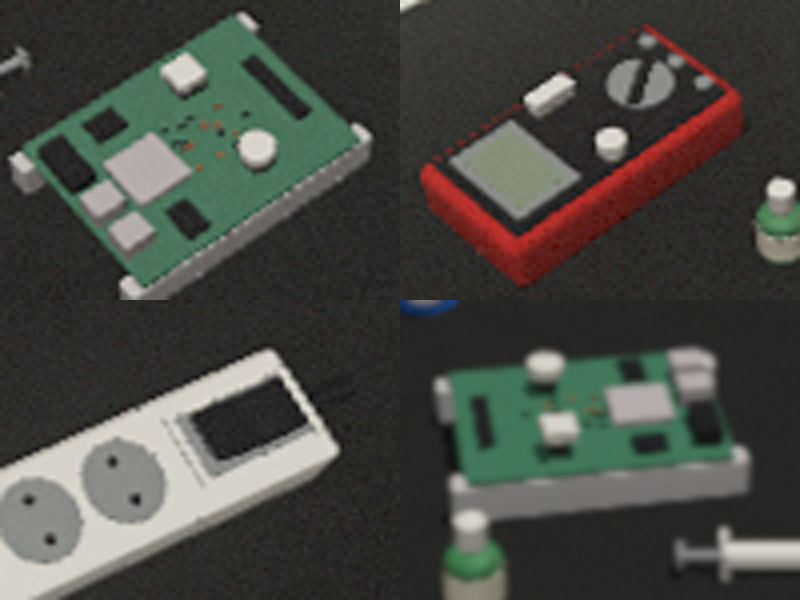

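```bash
python3 - <<'E'
from h import *
from scipy.optimize import least_squares
def p(n,u,v,z,l): print(l,np.round(at(n,u,v,z),4))
p("scene",299.2,201.2,.044,"round");p("side",241,215,.044,"round side")
p("scene",280.7,182.2,.044,"square");p("side",244.7,230.2,.044,"sq side")
p("scene",217,117.7,.052,"hold");p("scene",232.7,129,.052,"range")
p("side",264,306.5,.052,"hold side");p("side",256,285.5,.052,"range side")
S=lambda x,y:(360+x/4-.4,285+(y-300)/4-.4)
p("scene",*S(268,350),.036,"strip corner A");p("scene",*S(338,448),.036,"strip corner B")
p("scene",*S(201,440),.054,"rocker raised end");p("scene",*S(297,399),.045,"rocker other end")
p("scene",*S(123,479),.036,"socket1");p("scene",*S(40,520),.036,"socket2")
E
```

```text
round [0.4915 0.0022 0.044 ]
round side [0.4894 0.0012 0.044 ]
square [ 0.4942 -0.0622  0.044 ]
sq side [ 0.4929 -0.0627  0.044 ]
hold [ 0.5097 -0.3083  0.052 ]
range [ 0.4986 -0.2536  0.052 ]
hold side [ 0.5065 -0.3194  0.052 ]
range side [ 0.4981 -0.261   0.052 ]
strip corner A [0.4253 0.3101 0.036 ]
strip corner B [0.4338 0.361  0.036 ]
rocker raised end [0.489  0.3243 0.054 ]
rocker other end [0.4364 0.3351 0.045 ]
socket1 [0.5219 0.3151 0.036 ]
socket2 [0.5641 0.3072 0.036 ]
```

Request:
step_arm --claw -1 --pt "-0.0543 -0.0163 0.0167 0 0 0" --pt "-0.0543 -0.0163 0.0167 0 0 0" --pt "-0.0543 -0.0163 0.0167 0 0 0" --pt "-0.0543 -0.0163 0.0167 0 0 0" --pt "-0.0543 -0.0163 0.0167 0 0 0" --pt "-0.0543 -0.0163 0.0167 0 0 0" --pt "-0.0543 -0.0163 0.0167 0 0 0" --pt "-0.0543 -0.0163 0.0167 0 0 0" --pt "-0.0543 -0.0163 0.0167 0 0 0" --pt "0 0 0 0 0 0" --pt "0 0 0 0 0 0"

```text
time_s: 1.52
ee_pos: [0.483, 0.3261, 0.1108]
tcp_rot: [[-0.971, 0.241, -0.001], [0.241, 0.971, 0.0], [0.001, -0.0, -1.0]]
force: [1.2, 0.9, 0.4]
width: 0.0003
grasp_force: 0.0
```

```bash
python3 - <<'E'
from h import *
c=arm.camera_info("wrist")
i=arm.grab_frame("wrist");cv2.imwrite("pics/w1.png",i)
def pr(X):
    q=np.array(c["R"])@X+c["t"];r=np.hypot(q[0],q[1]);th=np.arctan2(r,q[2]);return np.round([c["cx"]+c["fx"]*th*q[0]/r,c["cy"]+c["fy"]*th*q[1]/r],1)
o=arm.get_obs();print(o["time_s"],o["ee_pos"],o["width"],np.round(o["tcp_rot"],3).tolist())
for X in([.483,.3255,.052],[.464,.3286,.045],o["ee_pos"]): print(pr(np.array(X)))
np.save("c1.npy",c,allow_pickle=True)
E
```

```text
1.575 [0.48285722 0.32653986 0.11121401] -7.902804983759801e-05 [[-0.971, 0.24, -0.0], [0.24, 0.971, 0.0], [0.001, 0.0, -1.0]]
[278.  227.9]
[275.6 196.7]
[279.8 265. ]
```

View pics/w1.png

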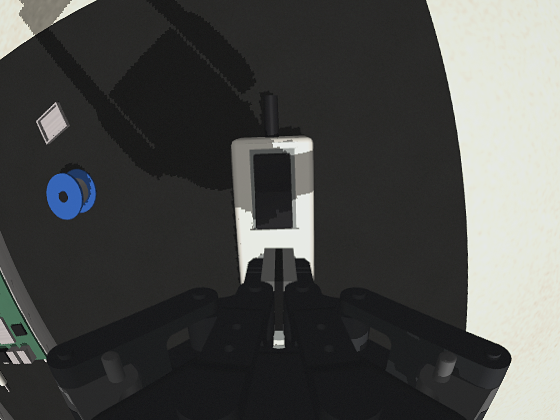

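The wrist view shows the black rocker from (273,152) to (275,228). Its raised edge is at about row 228, the strip's end at row 138 and the fingertips at (280,262). I'll refine from these.

```bash
python3 - <<'E'
from h import *
c=np.load("c1.npy",allow_pickle=True).item()
for l,u,v,z in(("raised end",275,228,.053),("raised end low",275,228,.045),("other end",271,152,.045),("strip end",272.5,137,.036)): print(l,np.round(at("wrist",u,v,z,c),4))
E
```

```text
raised end [0.4823 0.3237 0.053 ]
raised end low [0.4848 0.323  0.045 ]
other end [0.4349 0.3328 0.045 ]
strip end [0.426  0.3359 0.036 ]
```

Request:
step_arm --pt "0.0044 -0.003 0.016 0 0 0" --pt "0 0 0.016 0 0 0" --pt "0 0 0.016 0 0 0" --pt "0 0 0.016 0 0 0" --pt "0 0 0.004 0 0 0" --pt "0 0 0.004 0 0 0" --pt "0 0 0.004 0 0 0" --pt "0 0 0.004 0 0 0" --pt "0 0 0.003 0 0 0" --pt "0 0 0 0 0 0" --pt "0 0 0 0 0 0"

```text
time_s: 2.95
ee_pos: [0.48, 0.3249, 0.0451]
tcp_rot: [[-0.971, 0.24, 0.001], [0.24, 0.971, 0.001], [-0.001, 0.001, -1.0]]
force: [3.0, -0.5, 2.8]
width: 0.0
grasp_force: 1.5
```

Request:
step_arm --pt "0 0 0.0015 0 0 0" --pt "0 0 0 0 0 0" --pt "0 0 0 0 0 0"

```text
time_s: 3.32
ee_pos: [0.48, 0.3249, 0.045]
tcp_rot: [[-0.971, 0.24, 0.002], [0.24, 0.971, 0.001], [-0.001, 0.001, -1.0]]
force: [1.4, -1.3, 7.9]
width: -0.0002
grasp_force: 3.8
```

The force rises while the tip stays at 45 mm, so the rocker is at its stop. Next I lift and go above the round button.

Request:
step_arm --pt "0 0 -0.031 0 0 0" --pt "0 0 -0.031 0 0 0" --pt "0 0 -0.031 0 0 0" --pt "-0.0157 -0.0556 0 0 0 0" --pt "-0.0157 -0.0556 0 0 0 0" --pt "-0.0157 -0.0556 0 0 0 0" --pt "-0.0157 -0.0556 0 0 0 0" --pt "-0.0157 -0.0556 0 0 0 0" --pt "-0.0157 -0.0556 0 0 0 0" --pt "-0.0157 -0.0556 0 0 0 0" --pt "0 0 0 0 0 0" --pt "0 0 0 0 0 0"

```text
time_s: 4.82
ee_pos: [0.4891, 0.002, 0.1169]
tcp_rot: [[-0.971, 0.241, -0.003], [0.241, 0.971, 0.002], [0.003, 0.001, -1.0]]
force: [-0.2, 0.1, -0.0]
width: -0.0
grasp_force: 0.0
```

```bash
python3 - <<'E'
from h import *
c=arm.camera_info("wrist");np.save("c2.npy",c,allow_pickle=True)
i=arm.grab_frame("wrist");s=arm.grab_frame("scene");d=arm.grab_frame("side")
R=lambda i,x,y:cv2.resize(i[y:y+60,x:x+80],(400,300),interpolation=cv2.INTER_CUBIC)
cv2.imwrite("pics/w2.png",np.vstack([i[:300],np.hstack([R(s,375,285),R(d,195,135)])[:,:].copy()[:, :560]]) )
o=arm.get_obs();print(o["time_s"],o["ee_pos"],o["force"],o["q"])
E
```

```text
4.975 [0.4896321  0.00252447 0.11746976] [-0.39066071 -0.21337209  0.41741286] [-1.11198978e-01  5.31281640e-03  1.68448442e+00  7.54398708e-04
  1.45292761e+00 -1.44123936e+00]
```

View pics/w2.png

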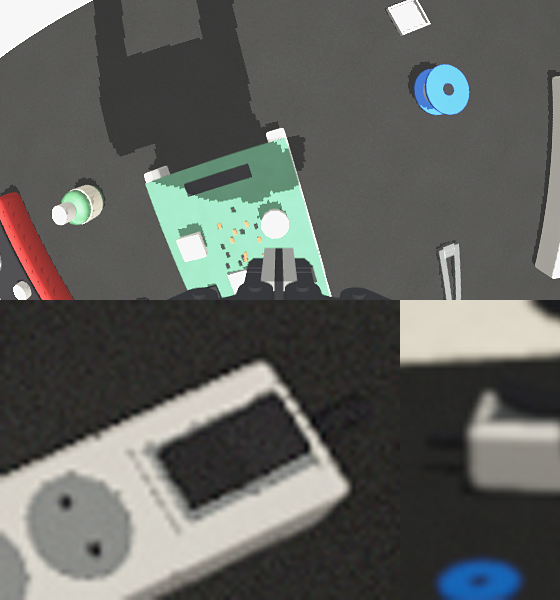

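The wrist view shows the round button's top at (274,222) and the square one at (191,247). In the scene crop the rocker's left end has dropped, exposing the grey frame.

```bash
python3 - <<'E'
from h import *
c=np.load("c2.npy",allow_pickle=True).item()
print(at("wrist",274,221,.044,c),at("wrist",191,246,.044,c))
s=cv2.imread("pics/w2.png"); 
d=arm.grab_frame("side"); 
a=cv2.imread("pics/side0.png")
R=lambda i:cv2.resize(i[145:185,200:290],(720,300),interpolation=cv2.INTER_CUBIC)
cv2.imwrite("pics/rk.png",np.vstack([R(a),R(d)])[:600])
E
```

```text
[ 0.48783698 -0.00106757  0.044     ] [ 0.49189505 -0.06431021  0.044     ]
```

View pics/rk.png

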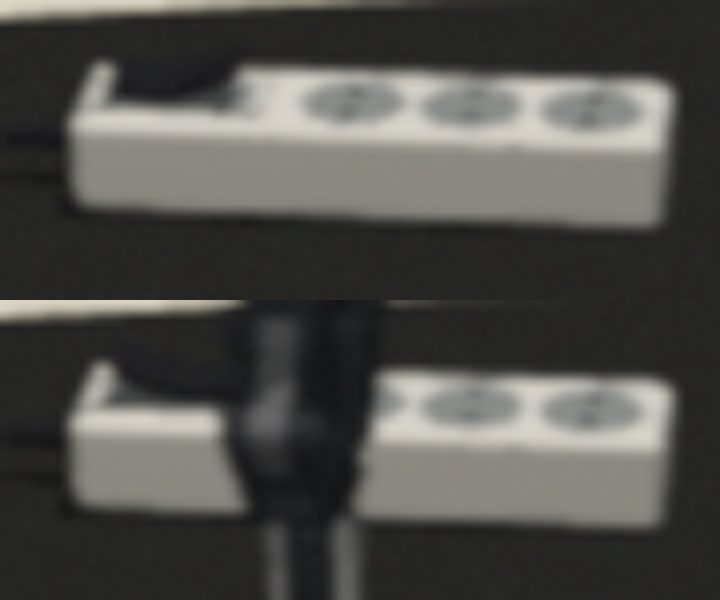

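The rocker is on: its left end is raised and the strip hasn't moved. Next I press the round button.

Request:
step_arm --pt "0 -0.003 0.021 0 0 0" --pt "0 0 0.021 0 0 0" --pt "0 0 0.021 0 0 0" --pt "0 0 0.021 0 0 0" --pt "0 0 0.004 0 0 0" --pt "0 0 0.004 0 0 0" --pt "0 0 0.004 0 0 0" --pt "0 0 0.003 0 0 0" --pt "0 0 0 0 0 0" --pt "0 0 0 0 0 0"

```text
time_s: 6.28
ee_pos: [0.4898, -0.0013, 0.039]
tcp_rot: [[-0.971, 0.24, 0.001], [0.24, 0.971, -0.0], [-0.001, 0.0, -1.0]]
force: [-0.1, -0.2, 2.0]
width: -0.0002
grasp_force: 1.1
```

Request:
step_arm --pt "0 0 0.002 0 0 0" --pt "0 0 0 0 0 0" --pt "0 0 0 0 0 0"

```text
time_s: 6.65
ee_pos: [0.4899, -0.0013, 0.0389]
tcp_rot: [[-0.971, 0.24, 0.001], [0.24, 0.971, -0.0], [-0.001, 0.0, -1.0]]
force: [-4.1, 0.2, 10.1]
width: -0.0002
grasp_force: 4.9
```

Request:
step_arm --pt "0 0 -0.034 0 0 0" --pt "0 0 -0.034 0 0 0" --pt "0 0 -0.034 0 0 0" --pt "-0.0165 -0.0532 0 0 0 0" --pt "-0.0165 -0.0532 0 0 0 0" --pt "-0.0165 -0.0532 0 0 0 0" --pt "-0.0165 -0.0532 0 0 0 0" --pt "-0.0165 -0.0532 0 0 0 0" --pt "-0.0165 -0.0532 0 0 0 0" --pt "-0.0165 -0.0532 0 0 0 0" --pt "0 0 0 0 0 0" --pt "0 0 0 0 0 0"

```text
time_s: 8.15
ee_pos: [0.5073, -0.3121, 0.118]
tcp_rot: [[-0.971, 0.241, -0.001], [0.241, 0.971, 0.001], [0.001, 0.001, -1.0]]
force: [-0.4, 0.2, 0.5]
width: -0.0003
grasp_force: 0.0
```

```bash
python3 - <<'E'
from h import *
c=arm.camera_info("wrist");np.save("c3.npy",c,allow_pickle=True)
i=arm.grab_frame("wrist");s=arm.grab_frame("scene");d=cv2.imread("pics/scene0.png")
R=lambda i:cv2.resize(i[165:240,235:335],(400,300),interpolation=cv2.INTER_CUBIC)
cv2.imwrite("pics/w3.png",np.vstack([cv2.copyMakeBorder(i[:300],0,0,0,240,0),np.hstack([R(s),R(d)])]) )
o=arm.get_obs();print(o["time_s"],o["ee_pos"],o["force"])
E
```

```text
8.25 [ 0.50755539 -0.31135775  0.11842459] [-0.34095623  0.54661581  0.60993956]
```

View pics/w3.png

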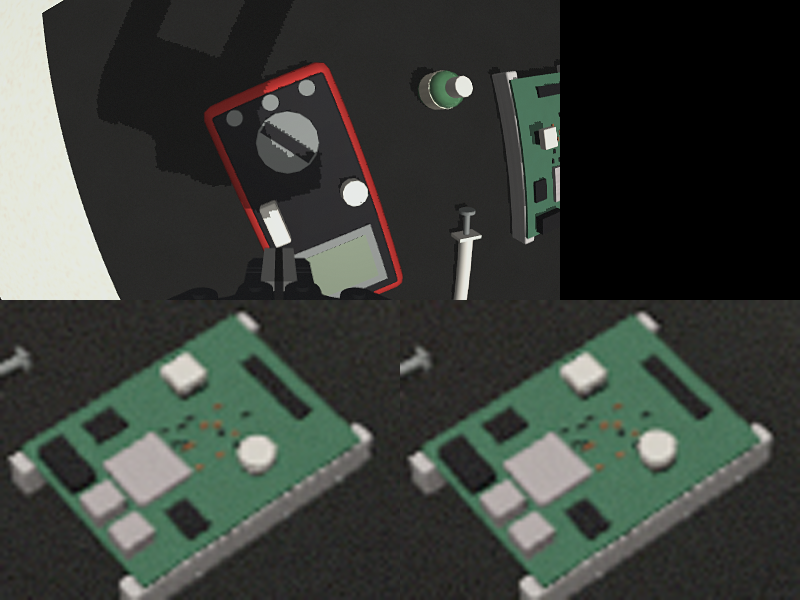

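The round button sits lower than before (crop row 452 against 446), so it's in. The hold key's top is centred at about (277,227) in the wrist view, and the range key's at (355,192).

```bash
python3 - <<'E'
from h import *
c=np.load("c3.npy",allow_pickle=True).item()
o=arm.get_obs()
h=at("wrist",277,227,.052,c);print(h,at("wrist",355,191,.052,c),(np.array(o["tcp_rot"]).T@(h-o["ee_pos"]))/.8)
E
```

```text
[ 0.50885854 -0.31364733  0.052     ] [ 0.49715358 -0.25724785  0.052     ] [-0.00230011 -0.00244938  0.08302806]
```

Request:
step_arm --pt "-0.0023 -0.0024 0.019 0 0 0" --pt "0 0 0.019 0 0 0" --pt "0 0 0.019 0 0 0" --pt "0 0 0.019 0 0 0" --pt "0 0 0.004 0 0 0" --pt "0 0 0.004 0 0 0" --pt "0 0 0.004 0 0 0" --pt "0 0 0.004 0 0 0" --pt "0 0 0 0 0 0" --pt "0 0 0 0 0 0"

```text
time_s: 9.5
ee_pos: [0.509, -0.3151, 0.047]
tcp_rot: [[-0.971, 0.24, 0.001], [0.24, 0.971, -0.001], [-0.001, -0.001, -1.0]]
force: [-3.5, 2.7, 7.7]
width: 0.0001
grasp_force: 3.9
```

One more small push, then lift clear.

Request:
step_arm --pt "0 0 0.002 0 0 0" --pt "0 0 0 0 0 0" --pt "0 0 0 0 0 0"

```text
time_s: 9.88
ee_pos: [0.5091, -0.3151, 0.0469]
tcp_rot: [[-0.971, 0.24, 0.001], [0.24, 0.971, -0.001], [-0.001, -0.001, -1.0]]
force: [-5.3, 3.9, 12.9]
width: -0.0003
grasp_force: 6.6
```

Request:
step_arm --pt "0 0 -0.01 0 0 0" --pt "0 0 -0.03 0 0 0" --pt "0 0 -0.05 0 0 0" --pt "0 0 -0.05 0 0 0" --pt "0 0 0 0 0 0" --pt "0 0 0 0 0 0" --pt "0 0 0 0 0 0"

```text
time_s: 10.75
ee_pos: [0.5081, -0.3144, 0.1533]
tcp_rot: [[-0.971, 0.24, -0.003], [0.24, 0.971, 0.002], [0.003, 0.001, -1.0]]
force: [-0.3, -0.6, -0.7]
width: -0.0001
grasp_force: 0.0
```

```bash
python3 - <<'E'
from h import *
cv2.imwrite("pics/end.png",arm.grab_frame("scene"))
o=arm.get_obs();print(o["time_s"],o["ee_pos"],o["force"])
E
```

```text
10.8 [ 0.50811253 -0.31439424  0.15334112] [0.406866   0.28242841 0.1434022 ]
```

View pics/end.png

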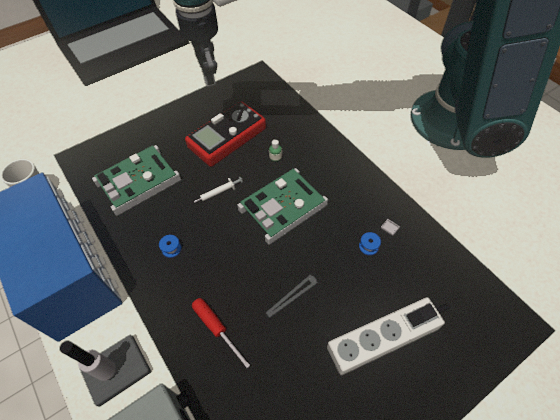

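The arm is clear. The meter (226,132), the strip (387,335) and the loose things are all where they began.

```bash
python3 -c "
from station import arm
print(arm.sign_off())"
```

```text
the job is handed in; nothing more can be done
None
```

I pressed the rocker, the board's round button and the meter's hold key in order, each down to its stop, then lifted the arm clear and handed the job in at about 11 s; sign-off returned no verdict.

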